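# Set the air cooler's water cock and park its limit stop

### The arm

A 7-joint arm with a two-finger parallel gripper is mounted at the origin on the work surface. World frame = base frame: x ahead of the robot, y to its left, z up, the work surface at z = 0. Lengths are in m, angles in rad, forces in N, time in s.
With the tool pointing down it reaches from about 0.425 to 0.875 m from the base axis. Payload 4.7 kg.
Tool frame: the origin (TCP) lies midway between the tips of the shut fingers; the grasp point (between the pads) lies 19 mm behind it; z points along the fingers, y is the line along which they close (so a half turn about z gives the same grasp; the last joint's range is limited). The gripper opens to 87 mm and grips with 3 to 60 N. Pads are 19 mm wide; open, the fingers measure 117 mm over their backs; the gripper's body (75 mm by 190 mm) begins 51 mm behind the grasp point.
Start: joints at [1.238, 0.321, -0.07, 1.45, 0.023, 1.371, -0.057], TCP at [0.221, -0.611, 0.223] pointing down, gripper open.
Joint ranges: [-2.86, 2.86], [-0.3, 2.09], [-1.38, 1.24], [0.06, 2.45], [-1.56, 4.7], [0.09, 2.05], [-2.69, 2.69]. Speed limits (rad/s): [2.57, 2.57, 3.14, 3.14, 3.14, 3.14, 3.14].

### API

Orientations are given as a rotation vector (axis times angle).
In Python, from bench import ctrl gives the robot as it stands. The module is installed in compiled form; this text tells all that it offers.
- The arm moves only by the tool carry_out, never from a script. Its argument "steps" is a list of rows, each a list of 7 numbers: the turn, a rotation vector about the world's x, y, z in degrees, then the shift along the world's x, y, z in cm, then the opening, from 0 (shut) to 1 (fully open). A call has 1 to 12 rows; each row is the pose to reach, as a shift and turn from the pose commanded when the call began; what a row does not reach only later rows make up. A row lasts 1/10 s, in which the tool goes at most 50 mm and 8.59 degrees, less where a joint would pass 70% of its speed; a pose out of reach is approached as far as the arm can. A call with a gripper value outside its range is refused whole. The fingers move at their own pace and stop on an object; "squeeze" is the grip in N (left out, the last holds). Time passes only in rows, so rows that repeat a pose let the fingers close. It gives the time, the measured TCP pose, the force, the opening and the grip force at its end, in the units of the state.
- ctrl.get_state(): the state, without advancing time (a new reading comes with each control period).
- ctrl.get_image(name): name is "scene" or "top"; returns a dict with "pixels" (480x640x3 uint8, red, green, blue), "camera_matrix" (3x3 intrinsics, pixels), "cam_to_world" (4x4, takes a point from camera to world coordinates). Camera axes: x right, y down, z forward; pixel columns grow to the right and rows downward; lengths in m; the calibration is good to about 2 mm. A picture is of the moment at which its call begins. There is no depth.
- ctrl.close_job(): hands the job in; it is judged then, once.
The state is a dict: "time": time; "joint_positions": joint angles; "qd": joint speeds; "joint_torque": joint torques, N m; "position": TCP position; "tool_rot": TCP orientation; "ft_force": force on the tool from outside, world axes, zero at the start; "torque": the same for the moment, N m; "grip_width": opening from 0.0 (shut) to 1.0 (fully open); "grip_force": force on a finger pad.
Only numpy, scipy, OpenCV 4.12 (cv2) and the standard library are available. Lean on these libraries where they do the work, as an engineer would, in place of code of your own. Each camera call takes 0.05 s, during which the arm holds its last target. There are 200 camera calls.

### The job

Open the air cooler's water feed cock by turning its red lever until it lies right over the yellow marker. Then swing the blue limit stop round until its rubber pad bears gently on the lever and stays pressing on it with about five newtons, without pushing the lever off the marker. Let go of both, and leave the marker and the things standing around as they are.

Things in the scene. Friction and masses are not known exactly. Their poses are not given: they have to be found in the camera images.
- cock: Brass ball-type cock fixed in the middle of a round white scale plate (344 mm across, 8 mm thick) on the shelf; copper pipe (28 mm thick, 44 mm high) leaves along the cock's +x to 190 mm from the axis. Origin: on the shelf, on the vertical turning axis. z up. The unit does not move.
- axis (a point): Point on the vertical turning axis shared by lever, marker and stop, 78 mm above the shelf.
- lever (a joint): Opening of the lever, rad: 0 closed, 1.571 fully open, growing counter-clockwise seen from above. At 0 the lever points along the cock's own direction 1.842 rad (counter-clockwise from the cock's +x). It is stiff (about 1.6 N m, or 13 N at the grip) and stays where it is left.
- lever_bar: The lever: a steel bar 14 mm wide and 14 mm high (70 to 84 mm above the shelf) reaching out from the axis, ending in a red sleeve 20 mm wide, 24 mm high (66 to 90 mm above the shelf) from 104 to 149 mm from the axis, with a white line on top. Origin on the axis at shelf height, x along the lever, z up.
- lever_grip (a point): Middle of the red sleeve, 125 mm from the axis, 78 mm above the shelf.
- lever_tip (a point): Outer end of the lever, 150 mm from the axis, 78 mm above the shelf.
- marker_tip (a point): Pointed end of the yellow marker on the scale plate's rim, 150 mm from the axis, 16 mm above the shelf; the marker runs on outward from it to 175 mm. The lever is set when its tip is straight above this point. The marker can be pushed round but must be left alone.
- stop (a joint): Angle of the blue limit stop, rad: grows clockwise seen from above, towards the lever; it starts beyond the open side. Range 0 to 2.0. It turns on the same axis with a friction of 0.6 N m (about 5 N at the fin) and stays where it is left.
- stop_frame: Blue limit stop: arm 52 to 62 mm above the shelf, below the lever, with an upright fin to take it by and a housing with a sprung pad. Origin on the axis at shelf height, z up. More than about 7 N on the pad pushes the stop back when let go; about 18 N pushes the lever. The pad meets the lever somewhere between the stop's x axis 0.08 rad counter-clockwise and 0.14 rad clockwise of the lever's.
- housing_face (a point): Middle of the housing's face towards the lever, 85 mm along the stop's x and 34 mm along its y, 77 mm above the shelf; the housing is 22 mm wide, 26 mm long. A black rubber ball pad (16 mm) points from it along the stop's -y. Its screw is set differently each time and not reported: the pad's front lies 15 to 33 mm from the face, so contact must be felt.
- stop_fin (a point): Upper part of the blue fin, 124 mm from the axis and 80 mm above the shelf. The fin is 10 mm thick (across the radius), 32 mm long along the radius, and its top is 94 mm above the shelf. It stands 0.95 rad counter-clockwise of the stop frame's x axis. The pad's spring gives 1.5 N per mm over 9 mm; 5 N on the pad adds about 3.4 N at the fin to the friction felt while turning.
- iron: Black travel iron, 190 x 80 mm, 96 mm high, with handle; bystander. Origin under its middle.
- coaster: Beige ceramic coaster, 96 mm across, 7 mm thick, near the cock; bystander. Origin under its centre.
- hanger: Steel clip hanger lying flat, 280 mm wide; bystander. Origin under the middle of its bar.
- remote: Grey remote control, 150 x 42 x 18 mm, near the cock; bystander. Origin under its centre.
- mug: Blue mug, 76 mm across, 90 mm high; bystander. Origin under its centre.

How it is judged:
On the way, in this order (a step that is already met when the one before it is completed fails the run):
1. the lever is set over the marker, the stop's pad not touching it yet (horizontal distance between lever_tip and marker_tip below 0.008 m and contact force between stop_frame and lever_bar below 0.3 N), for 0.2 s.
2. the pad presses on the lever with 2 to 10 N, the lever still over the marker (horizontal distance between lever_tip and marker_tip below 0.008 m and contact force between stop_frame and lever_bar between 2 and 10 N), for 0.2 s.
At the end, for the whole second after the job is handed in: The lever's tip is within 8 mm (3 degrees) of straight above the marker's tip, the stop's pad presses on the lever with 2 to 10 N by itself, everything is at rest and let go (all of step 2 and velocity of joint each of lever, stop below 0.05 rad/s); the robot touches nothing.
It fails at once if the pad was rammed on the lever (over 12 N) (contact force between stop_frame and lever_bar above 12 N).
It fails at once if the marker was pushed round (over 4 mm) (distance of marker_tip from where it was at the start of the episode above 0.004 m).
It fails at once if the iron, coaster, hanger, remote or mug was disturbed (over 15 mm) (distance of any of iron, coaster, hanger, remote, mug from where it was at the start of the episode above 0.015 m).
It also fails if it takes over 64 s, if anything falls off the work surface, if the arm or the gripper's body presses on something with over 40 N, if the wrist force passes 120 N, or if a joint passes its speed limit or range.

## Working session

There is one attempt and no reset: what is moved stays moved. The work goes in short steps, Python scripts to look and compute and a tool call to move; the robot and the scene stay as the last step left them, time stands still between calls to the robot, and variables do not carry over. Pictures are saved under pics/ and viewed, at most 10 in all, crops included, and the job is handed in when it is done.

Besides the shell and the picture viewer there is one more tool, called after "Call:" as name(argument=value, ...), one argument or row to a line, values as JSON. carry_out: Moves the arm, as the interface text tells. Its arguments: {"type":"object","properties":{"steps":{"type":"array","items":{"type":"array","items":{"type":"number"}}},"squeeze":{"type":"number"}},"required":["steps"]}

```bash
mkdir -p pics; cat > h.py <<'E'
import numpy as np, cv2
from bench import ctrl
def snap(n,f):
    d=ctrl.get_image(n); cv2.imwrite('pics/'+f,cv2.cvtColor(d['pixels'],cv2.COLOR_RGB2BGR)); np.savez('pics/'+f[:-4]+'.npz',**d); return d
def ray(d,u,v,z):
    K=np.array(d['camera_matrix']);T=np.array(d['cam_to_world'])
    r=T[:3,:3]@np.linalg.solve(K,[u,v,1.]);o=T[:3,3]
    return o+r*(z-o[2])/r[2]
def proj(d,p):
    K=np.array(d['camera_matrix']);T=np.array(d['cam_to_world'])
    c=K@(T[:3,:3].T@(np.array(p)-T[:3,3]));return c[:2]/c[2]
E
python3 - <<'E'
from h import *
for n in('top','scene'):
    d=snap(n,n+'0.png');print(np.round(d['cam_to_world'],3),d['camera_matrix'])
print(ctrl.get_state())
E
```

```text
[[-0.017 -0.987  0.158  0.308]
 [-1.     0.016 -0.008  0.133]
 [ 0.005 -0.158 -0.987  0.996]
 [ 0.     0.     0.     1.   ]] [[464.29048073   0.         320.16188776]
 [  0.         464.29048073 240.81341555]
 [  0.           0.           1.        ]]
[[ 0.809  0.423 -0.407  0.863]
 [ 0.587 -0.601  0.542 -0.411]
 [-0.015 -0.678 -0.735  0.805]
 [ 0.     0.     0.     1.   ]] [[455.70611897   0.         314.05240162]
 [  0.         455.70611897 229.2298074 ]
 [  0.           0.           1.        ]]
{'time': 0.1, 'joint_positions': array([ 1.23808627,  0.32174021, -0.0700814 ,  1.4515178 ,  0.02262338,
        1.37081013, -0.05688499]), 'qd': array([-0.00107806, -0.0013847 , -0.00117371, -0.00174668, -0.00131136,
       -0.00057519,  0.00029424]), 'joint_torque': array([-6.04893958e-04, -4.92573738e+01, -4.05915650e-01, -3.13398886e+01,
       -6.41463208e-02,  3.95396759e-02,  8.97425775e-05]), 'position': array([ 0.22071527, -0.61086613,  0.22159417]), 'tool_rot': array([-3.09285125e+00, -5.41826448e-01,  6.35988248e-04]), 'ft_force': array([-0.15575105, -0.87833964,  0.20825884]), 'torque': array([0.01016741, 0.0018386 , 0.05070391]), 'grip_force': 0.0, 'grip_width': 0.9999661966562154}
```

View pics/top0.png

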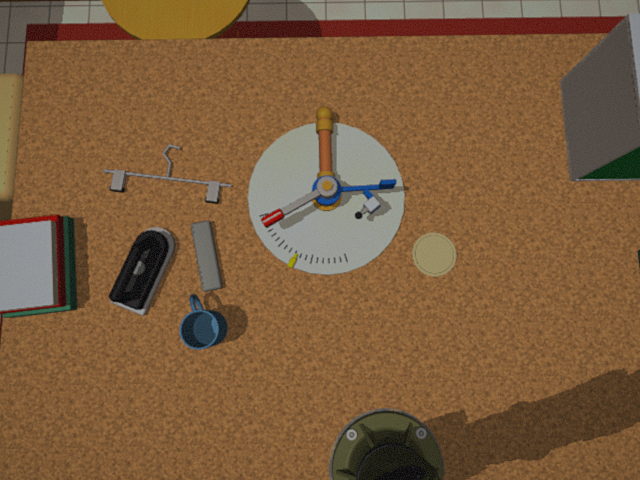

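View pics/scene0.png

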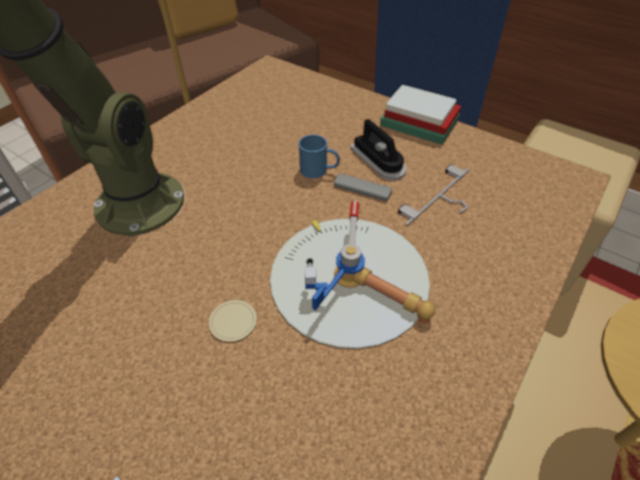

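The top view shows the plate centred near (327,197), the red sleeve at (272,217), the yellow marker at (293,260), the blue fin at (388,184) and the pad at (358,215). The scene view agrees. The coaster (434,254) and the remote (206,255) are clear of the plate.

```bash
cat > m.py <<'E'
from h import *
def masks(d):
    hsv=cv2.cvtColor(d['pixels'],cv2.COLOR_RGB2HSV);H,S,V=[hsv[...,i].astype(int) for i in range(3)]
    return dict(red=((H<6)|(H>174))&(S>150)&(V>90),yel=(H>24)&(H<35)&(S>150)&(V>120),blue=(H>100)&(H<120)&(S>170)&(V>60),white=(S<50)&(V>120))
def comp(m,box):
    u0,v0,u1,v1=box;q=np.zeros_like(m);q[v0:v1,u0:u1]=m[v0:v1,u0:u1];return q
def big(m):
    n,l,s,c=cv2.connectedComponentsWithStats(m.astype(np.uint8));i=1+np.argmax(s[1:,4]);return l==i
E
python3 - <<'E'
from m import *
for n,box in(('top',(235,95,415,285)),('scene',(260,195,440,350))):
    d=dict(np.load(f'pics/{n}0.npz'));M=masks(d)
    w=big(comp(M['white'],box));ct=max(cv2.findContours(w.astype(np.uint8),0,1)[0],key=cv2.contourArea)
    hull=cv2.convexHull(ct)[:,0].astype(float)
    P=np.array([ray(d,u,v,.008)[:2] for u,v in hull]);
    from scipy.optimize import least_squares
    r=least_squares(lambda x:np.hypot(*(P-x[:2]).T)-x[2],[*P.mean(0),.17],loss='soft_l1',f_scale=.001)
    print(n,'centre',r.x, np.abs(r.fun).max())
    c=r.x[:2]
    for k,z in(('red',.090),('yel',.016),('blue',.094)):
        m=big(comp(M[k],box)) ;v,u=np.nonzero(m);
        Q=np.array([ray(d,a,b,z)[:2] for a,b in zip(u,v)])-c
        R=np.hypot(*Q.T);A=np.arctan2(Q[:,1],Q[:,0]);q=Q.mean(0)
        print(k,len(u),'pix',u.mean(),v.mean(),'r',R.min(),R.max(),'mean',q,np.hypot(*q),'ang',np.arctan2(q[1],q[0]))
    big_=cv2.resize(d['pixels'][box[1]:box[3],box[0]:box[2]],None,fx=3,fy=3,interpolation=cv2.INTER_CUBIC)
    cv2.imwrite(f'pics/{n}crop.png',big_[...,::-1])
E
```

```text
top centre [0.56501676 0.11155732 0.1709217 ] 0.001340934531495308
red 141 pix 272.4326241134752 217.04964539007094 r 0.10499266989434013 0.14726127759459096 mean [-0.06246988  0.10918172] 0.12579003770120062 ang 2.090496887652642
yel 61 pix 292.0163934426229 260.8196721311475 r 0.14293926534582424 0.17432049300679883 mean [-0.14213191  0.07487365] 0.16064726299245682 ang 2.656743519503478
blue 418 pix 353.8325358851675 191.11004784688996 r 0.02185052093965287 0.1377084601609705 mean [-0.01290046 -0.05424997] 0.055762723792714894 ang -1.8042568638330003
scene centre [0.56371951 0.11006053 0.17218192] 0.0064191383880947694
red 52 pix 354.0576923076923 209.48076923076923 r 0.10336791382600928 0.14468205870335574 mean [-0.05910615  0.10587291] 0.12125432341329483 ang 2.07997017436844Traceback (most recent call last):
  File "<stdin>", line 12, in <module>
  File "m.py", line 8, in big
    n,l,s,c=cv2.connectedComponentsWithStats(m.astype(np.uint8));i=1+np.argmax(s[1:,4]);return l==i
                                                                     ~~~~~~~~~^^^^^^^^^
    return _wrapfunc(a, 'argmax', axis=axis, out=out, **kwds)
    return bound(*args, **kwds)
ValueError: attempt to get argmax of an empty sequence
```

View pics/topcrop.png

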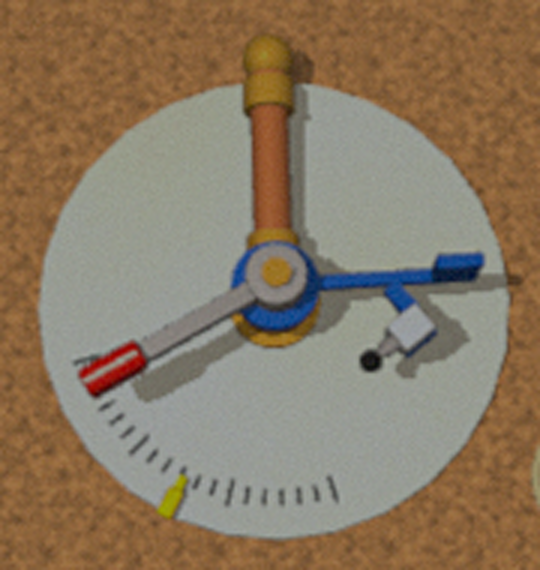

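The crop shows the lever, the marker tip near (296,254) in full-image pixels, the fin top near (388,184) and the pad ball near (358,215). Next I'll work out the fin angle and the targets.

```bash
python3 - <<'E'
from m import *
d=dict(np.load('pics/top0.npz'));c=np.array([.565,.1115])
def s(n,u,v,z):
    q=ray(d,u,v,z)[:2]-c;print(n,np.round(q+c,4),'r',round(np.hypot(*q),4),'ang',round(np.arctan2(q[1],q[0]),4))
s('fin',388,184.3,.094);s('tip',296,254.3,.016);s('cap',327,185.7,.09);s('pipe end',324,113,.044);s('pad',358,215,.077);s('mug',203,328,.09)
s('iron',142,270,.05);s('hanger',212,190,.01)
for n,a in(('lev0',2.0905),('lev1',2.657)): print(n,c+.125*np.array([np.cos(a),np.sin(a)]))
E
```

```text
fin [ 0.5651 -0.0116] r 0.1231 ang -1.5702
tip [0.4367 0.1779] r 0.1445 ang 2.6643
cap [0.5653 0.1108] r 0.0007 ang -1.2155
pipe end [0.7414 0.113 ] r 0.1764 ang 0.0085
pad [0.5068 0.049 ] r 0.0855 ang -2.3207
mug [0.2876 0.3539] r 0.3684 ang 2.4234
iron [0.4052 0.4905] r 0.4113 ang 1.9699
hanger [0.5822 0.3604] r 0.2495 ang 1.5016
lev0 [0.50292213 0.2199958 ]
lev1 [0.4543919  0.16973099]
```

Call:
carry_out(
  steps=[
    [0, 0, 48, 27, 43, 0, 1],
    [0, 0, 48, 27, 43, 0, 1],
    [0, 0, 48, 27, 43, 0, 1],
    [0, 0, 48, 27, 43, 0, 1],
    [0, 0, 48, 27, 43, 0, 1],
    [0, 0, 48, 27, 43, 0, 1],
    [0, 0, 48, 27, 43, 0, 1],
    [0, 0, 48, 27, 43, 0, 1],
    [0, 0, 48, 27, 43, 0, 1],
    [0, 0, 48, 27, 43, 0, 1],
    [0, 0, 48, 27, 43, 0, 1],
    [0, 0, 48, 27, 43, 0, 1],
  ],
)

```text
time: 1.3
position: [0.4916, -0.179, 0.2223]
tool_rot: [-2.602, -1.76, 0.0]
ft_force: [0.1, -0.3, -0.3]
grip_width: 0.998
grip_force: 0.0
```

Call:
carry_out(
  steps=[
    [0, 0, 52, 1.2, 40.1, 0, 1],
    [0, 0, 52, 1.2, 40.1, 0, 1],
    [0, 0, 52, 1.2, 40.1, 0, 1],
    [0, 0, 52, 1.2, 40.1, 0, 1],
    [0, 0, 52, 1.2, 40.1, 0, 1],
    [0, 0, 52, 1.2, 40.1, 0, 1],
    [0, 0, 52, 1.2, 40.1, 0, 1],
    [0, 0, 52, 1.2, 40.1, 0, 1],
    [0, 0, 52, 1.2, 40.1, 0, 1],
    [0, 0, 52, 1.2, 40.1, 0, 1],
    [0, 0, 52, 1.2, 40.1, 0, 1],
    [0, 0, 52, 1.2, 40.1, 0, 1],
  ],
)

```text
time: 2.5
position: [0.5037, 0.2167, 0.2223]
tool_rot: [1.58, 2.715, -0.002]
ft_force: [0.6, 0.1, 0.7]
grip_width: 1.003
grip_force: 0.0
```

Call:
carry_out(
  steps=[
    [0, 0, 0, 0, 0, -4, 1],
    [0, 0, 0, 0, 0, -8, 1],
    [0, 0, 0, 0, 0, -12, 1],
    [0, 0, 0, 0, 0, -14, 1],
    [0, 0, 0, 0, 0, -15.5, 1],
    [0, 0, 0, 0, 0, -16.2, 1],
    [0, 0, 0, 0, 0, -16.2, 1],
    [0, 0, 0, 0, 0, -16.2, 1],
  ],
)

```text
time: 3.3
position: [0.5039, 0.2198, 0.0617]
tool_rot: [1.574, 2.717, 0.002]
ft_force: [0.6, 0.7, 0.3]
grip_width: 1.004
grip_force: 0.0
```

Call:
carry_out(
  steps=[
    [0, 0, 0, 0, 0, 0, 0],
    [0, 0, 0, 0, 0, 0, 0],
    [0, 0, 0, 0, 0, 0, 0],
    [0, 0, 0, 0, 0, 0, 0],
    [0, 0, 0, 0, 0, 0, 0],
    [0, 0, 0, 0, 0, 0, 0],
    [0, 0, 0, 0, 0, 0, 0],
    [0, 0, 0, 0, 0, 0, 0],
    [0, 0, 0, 0, 0, 0, 0],
    [0, 0, 0, 0, 0, 0, 0],
  ],
  squeeze=25,
)

```text
time: 4.3
position: [0.503, 0.2197, 0.0606]
tool_rot: [1.575, 2.718, 0.001]
ft_force: [0.9, -0.2, -1.0]
grip_width: 0.23
grip_force: 25.0
```

Call:
carry_out(
  steps=[
    [0, 0, 3.26, -0.6, -0.37, 0, 0],
    [0, 0, 6.52, -1.19, -0.77, 0, 0],
    [0, 0, 9.78, -1.75, -1.21, 0, 0],
    [0, 0, 13.04, -2.28, -1.68, 0, 0],
    [0, 0, 16.3, -2.79, -2.18, 0, 0],
    [0, 0, 19.56, -3.26, -2.7, 0, 0],
    [0, 0, 22.82, -3.71, -3.25, 0, 0],
    [0, 0, 26.08, -4.12, -3.83, 0, 0],
    [0, 0, 29.34, -4.5, -4.42, 0, 0],
    [0, 0, 32.6, -4.85, -5.04, 0, 0],
    [0, 0, 32.6, -4.85, -5.04, 0, 0],
    [0, 0, 32.6, -4.85, -5.04, 0, 0],
  ],
  squeeze=40,
)

```text
time: 5.5
position: [0.4542, 0.1701, 0.0606]
tool_rot: [-0.749, -3.051, -0.002]
ft_force: [0.2, 4.0, -2.3]
grip_width: 0.229
grip_force: 40.1
```

```bash
python3 - <<'E'
from m import *
s=ctrl.get_state();p=s['position'];print(p,s['ft_force'],s['torque'],s['grip_width'],np.arctan2(p[1]-.1115,p[0]-.565),np.hypot(p[1]-.1115,p[0]-.565))
d=snap('top','top1.png')
cv2.imwrite('pics/top1c.png',cv2.resize(d['pixels'][95:285,235:415],None,fx=3,fy=3,interpolation=cv2.INTER_CUBIC)[...,::-1])
E
```

```text
[0.45420324 0.1701365  0.0605867 ] [ 0.16197642  3.98298576 -2.26834064] [ 0.91878428 -0.17495047 -0.34249063] 0.22860220765767253 2.6548387462785663 0.12535613453586314
```

View pics/top1c.png

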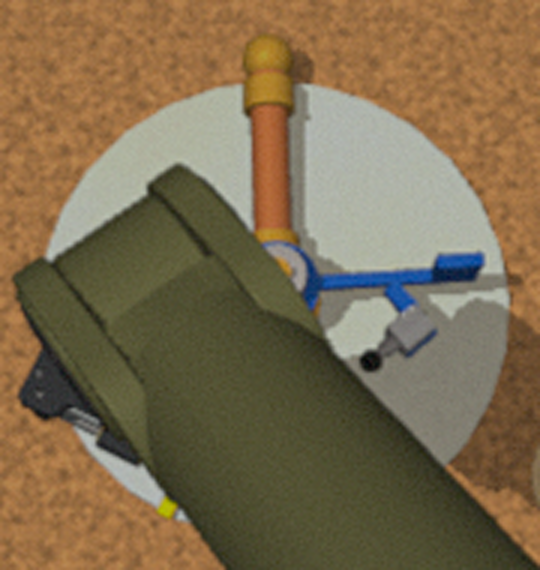

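The arm hides the lever; the measured angle is about 2.655. I'll release, lift away towards the fin and look again.

Call:
carry_out(
  steps=[
    [0, 0, 0, 0, 0, 0, 0.7],
    [0, 0, 0, 0, 0, 0, 0.7],
    [0, 0, 0, 0, 0, 0, 0.7],
    [0, 0, 0, 0, 0, 0, 0.7],
    [0, 0, 0, 0, 0, 4, 0.7],
    [0, 0, 0, 0, 0, 8, 0.7],
    [0, 0, 0, 0, 0, 12, 0.7],
  ],
)

```text
time: 6.25
position: [0.454, 0.1692, 0.1818]
tool_rot: [-0.747, -3.051, 0.001]
ft_force: [1.0, -0.3, 0.2]
grip_width: 0.684
grip_force: 0.0
```

Call:
carry_out(
  steps=[
    [0, 0, -62.4, 11.1, -18.2, 0, 0.7],
    [0, 0, -62.4, 11.1, -18.2, 0, 0.7],
    [0, 0, -62.4, 11.1, -18.2, 0, 0.7],
    [0, 0, -62.4, 11.1, -18.2, 0, 0.7],
    [0, 0, -62.4, 11.1, -18.2, 0, 0.7],
    [0, 0, -62.4, 11.1, -18.2, 0, 0.7],
    [0, 0, -62.4, 11.1, -18.2, 0, 0.7],
    [0, 0, -62.4, 11.1, -18.2, 0, 0.7],
    [0, 0, -62.4, 11.1, -18.2, 0, 0.7],
    [0, 0, -62.4, 11.1, -18.2, 0, 0.7],
    [0, 0, -62.4, 11.1, -18.2, 0, 0.7],
  ],
)

```text
time: 7.35
position: [0.5653, -0.0128, 0.1806]
tool_rot: [2.219, 2.224, -0.0]
ft_force: [-0.9, 0.3, 0.8]
grip_width: 0.699
grip_force: 0.0
```

```bash
python3 - <<'E'
from m import *
s=ctrl.get_state();print(s['time'],s['position'],s['tool_rot'],s['ft_force'],s['torque'],s['grip_width'])
d=snap('top','top2.png');c=np.array([.565,.1115]);M=masks(d)
for k,z in(('red',.090),('yel',.016)):
    v,u=np.nonzero(big(comp(M[k],(235,95,415,285))));Q=np.array([ray(d,a,b,z)[:2] for a,b in zip(u,v)])-c;q=Q.mean(0);R=np.hypot(*Q.T)
    print(k,len(u),R.min(),R.max(),q,np.hypot(*q),np.arctan2(q[1],q[0]))
cv2.imwrite('pics/top2c.png',cv2.resize(d['pixels'][95:285,235:415],None,fx=3,fy=3,interpolation=cv2.INTER_CUBIC)[...,::-1])
E
```

```text
7.35 [ 0.56533032 -0.01281402  0.18055582] [ 2.21903850e+00  2.22367287e+00 -3.37523017e-04] [-0.92511564  0.33221867  0.83255402] [-0.04324952 -0.07891236  0.00902602] 0.698503562784791
red 141 0.10562120056291961 0.14934192626934378 [-0.11208205  0.05942955] 0.12686314352877973 2.6540525176197214
yel 59 0.14388605992668732 0.17433323154801916 [-0.14242459  0.0751481 ] 0.1610341619505275 2.656082785224576
```

View pics/top2c.png

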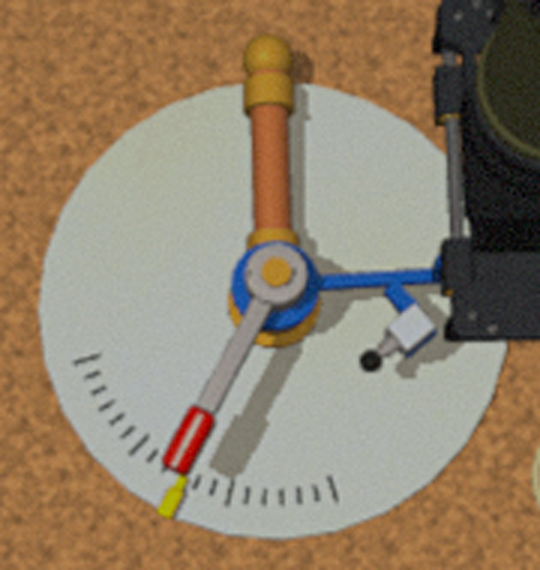

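The lever now lies in line with the marker (2.654 against 2.656 rad). The fin and pad are untouched. From the pad pixel, the pad front is about 25 mm from the face, so I expect contact after about 65° of stop turn. Next I'll grasp the fin.

Call:
carry_out(
  steps=[
    [0, 0, 0, 0, 0, 0, 0.4],
    [0, 0, 0, 0, 0, 0, 0.4],
    [0, 0, 0, 0, 0, 0, 0.4],
    [0, 0, 0, 0, 0, -3, 0.4],
    [0, 0, 0, 0, 0, -6, 0.4],
    [0, 0, 0, 0, 0, -8.5, 0.4],
    [0, 0, 0, 0, 0, -10.5, 0.4],
    [0, 0, 0, 0, 0, -11.4, 0.4],
    [0, 0, 0, 0, 0, -11.4, 0.4],
  ],
)

```text
time: 8.3
position: [0.5645, -0.0127, 0.0655]
tool_rot: [-2.219, -2.222, 0.002]
ft_force: [0.5, 1.1, 0.2]
grip_width: 0.4
grip_force: 0.0
```

Call:
carry_out(
  steps=[
    [0, 0, 0, 0, 0, 0, 0],
    [0, 0, 0, 0, 0, 0, 0],
    [0, 0, 0, 0, 0, 0, 0],
    [0, 0, 0, 0, 0, 0, 0],
    [0, 0, 0, 0, 0, 0, 0],
    [0, 0, 0, 0, 0, 0, 0],
    [0, 0, 0, 0, 0, 0, 0],
  ],
  squeeze=25,
)

```text
time: 9.0
position: [0.5666, -0.013, 0.0677]
tool_rot: [2.218, 2.221, 0.002]
ft_force: [2.7, -1.5, 5.5]
grip_width: 0.115
grip_force: 24.9
```

```bash
cat > arc.py <<'E'
import sys; from m import *
c=np.array([.565,.1115])
def st():
    s=ctrl.get_state();q=s['position'][:2]-c;a=np.arctan2(q[1],q[0]);f=s['ft_force'];t=np.array([-np.sin(a),np.cos(a)])
    print('t',s['time'],'p',np.round(s['position'],4),'r',np.hypot(*q).round(4),'ang',np.degrees(a).round(2),'Ft',(f[:2]@t).round(2),'Fr',(f[:2]@q/np.hypot(*q)).round(2),'Tz',s['torque'][2].round(3),'w',s['grip_width']);return a,np.hypot(*q)
def rows(a0,r,incs):
    for i in incs:
        a=a0+np.radians(i);print(i,np.round(100*r*np.array([np.cos(a)-np.cos(a0),np.sin(a)-np.sin(a0)]),2))
E
python3 - <<'E'
from arc import *
a,r=st();rows(a,r,-np.arange(1,13)*5)
E
```

```text
t 9.0 p [ 0.5666 -0.013   0.0677] r 0.1245 ang -89.25 Ft 2.7 Fr 1.54 Tz 0.255 w 0.11487472035053144
-5 [-1.09  0.03]
-10 [-2.16  0.16]
-15 [-3.23  0.38]
-20 [-4.27  0.7 ]
-25 [-5.27  1.1 ]
-30 [-6.24  1.59]
-35 [-7.17  2.16]
-40 [-8.04  2.81]
-45 [-8.85  3.53]
-50 [-9.59  4.32]
-55 [-10.26   5.17]
-60 [-10.86   6.08]
```

Call:
carry_out(
  steps=[
    [0, 0, -5, -1.09, 0.03, 0, 0],
    [0, 0, -10, -2.16, 0.16, 0, 0],
    [0, 0, -15, -3.23, 0.38, 0, 0],
    [0, 0, -20, -4.27, 0.7, 0, 0],
    [0, 0, -25, -5.27, 1.1, 0, 0],
    [0, 0, -30, -6.24, 1.59, 0, 0],
    [0, 0, -35, -7.17, 2.16, 0, 0],
    [0, 0, -40, -8.04, 2.81, 0, 0],
    [0, 0, -45, -8.85, 3.53, 0, 0],
    [0, 0, -50, -9.59, 4.32, 0, 0],
    [0, 0, -55, -10.26, 5.17, 0, 0],
    [0, 0, -55, -10.26, 5.17, 0, 0],
  ],
)

```text
time: 10.2
position: [0.4624, 0.0403, 0.0676]
tool_rot: [-2.996, -0.944, -0.0]
ft_force: [-1.0, 2.5, 10.6]
grip_width: 0.115
grip_force: 25.1
```

```bash
python3 - <<'E'
from arc import *
a,r=st();rows(a,.1243,-np.arange(1,7)*1.)
d=snap('top','top3.png');cv2.imwrite('pics/top3c.png',cv2.resize(d['pixels'][170:290,255:415],None,fx=4,fy=4,interpolation=cv2.INTER_CUBIC)[...,::-1])
E
```

```text
t 10.2 p [0.4624 0.0403 0.0676] r 0.1249 ang -145.23 Ft -2.6 Fr -0.55 Tz -0.293 w 0.11535550270588454
-1.0 [-0.12  0.18]
-2.0 [-0.24  0.36]
-3.0 [-0.36  0.54]
-4.0 [-0.47  0.73]
-5.0 [-0.58  0.92]
-6.0 [-0.69  1.11]
```

View pics/top3c.png

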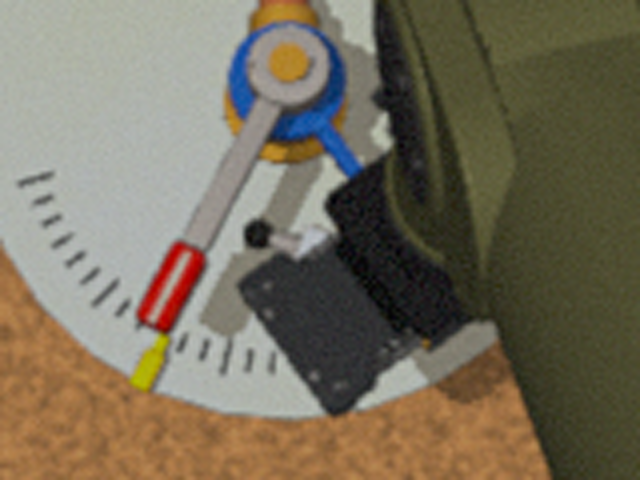

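The pad ball at full-image (319.3,228.5) is still clear of the lever bar, and the lever is still in line with the marker. I'll measure the gap.

```bash
python3 - <<'E'
from arc import *
d=dict(np.load('pics/top3.npz'))
g=cv2.cvtColor(d['pixels'],cv2.COLOR_RGB2GRAY)[222:236,312:326];v,u=np.nonzero(g<50);print(len(u),u.mean()+312,v.mean()+222)
for uv in((319.25,228.5),(u.mean()+312,v.mean()+222)):
    q=ray(d,*uv,.077)[:2]-c;L=2.654
    x=q@[np.cos(L),np.sin(L)];y=q@[-np.sin(L),np.cos(L)];print('pad along lever',x,'off',y,'gap',y-.015,'deg',np.degrees((y-.015)/x))
E
```

```text
33 319.93939393939394 229.3030303030303
pad along lever 0.08251949357126452 off 0.025270155253063465 gap 0.010270155253063466 deg 7.130879328972975
pad along lever 0.08335458719251608 off 0.027251753786481724 gap 0.012251753786481724 deg 8.42153752111503
```

Call:
carry_out(
  steps=[
    [0, 0, -1, -0.12, 0.18, 0, 0],
    [0, 0, -2, -0.24, 0.36, 0, 0],
    [0, 0, -3, -0.36, 0.54, 0, 0],
    [0, 0, -4, -0.47, 0.73, 0, 0],
  ],
)

```text
time: 10.65
position: [0.459, 0.0455, 0.0676]
tool_rot: [3.025, 0.839, 0.002]
ft_force: [1.6, -2.4, 7.9]
grip_width: 0.114
grip_force: 24.9
```

```bash
python3 - <<'E'
from arc import *
a,r=st();a=np.radians(-149.2);rows(a,.1243,-np.arange(1,9)*.5)
E
```

```text
t 10.65 p [0.459  0.0455 0.0676] r 0.1249 ang -148.07 Ft 2.92 Fr -0.08 Tz 0.206 w 0.11390453903254327
-0.5 [-0.06  0.09]
-1.0 [-0.11  0.19]
-1.5 [-0.16  0.28]
-2.0 [-0.22  0.38]
-2.5 [-0.27  0.47]
-3.0 [-0.32  0.57]
-3.5 [-0.37  0.66]
-4.0 [-0.42  0.76]
```

Call:
carry_out(
  steps=[
    [0, 0, -0.5, -0.06, 0.09, 0, 0],
    [0, 0, -1, -0.11, 0.19, 0, 0],
  ],
)

```text
time: 10.85
position: [0.4579, 0.0473, 0.0676]
tool_rot: [3.032, 0.813, 0.002]
ft_force: [1.4, -2.7, 6.8]
grip_width: 0.114
grip_force: 24.9
```

Call:
carry_out(
  steps=[
    [0, 0, -0.5, -0.06, 0.09, 0, 0],
    [0, 0, -1, -0.11, 0.19, 0, 0],
  ],
)

```text
time: 11.05
position: [0.4568, 0.0492, 0.0676]
tool_rot: [3.039, 0.787, 0.002]
ft_force: [1.8, -2.1, 8.2]
grip_width: 0.11
grip_force: 24.9
```

```bash
python3 - <<'E'
from arc import *
a,r=st();a=np.radians(-151.2);rows(a,.1243,-np.arange(1,5)*.5)
E
```

```text
t 11.05 p [0.4568 0.0492 0.0676] r 0.1248 ang -150.07 Ft 2.73 Fr -0.49 Tz 0.184 w 0.11003716481027431
-0.5 [-0.05  0.1 ]
-1.0 [-0.1   0.19]
-1.5 [-0.15  0.29]
-2.0 [-0.2   0.38]
```

```bash
cat >> arc.py <<'E'
def mm():
    s=ctrl.get_state();q=s['position'][:2]-c;f=s['ft_force'];print('t',s['time'],'ang',np.degrees(np.arctan2(q[1],q[0])).round(2),'M',(q[0]*f[1]-q[1]*f[0]+s['torque'][2]).round(3),'Tz',s['torque'][2].round(3))
E
python3 -c "
from arc import *
mm()"
```

```text
t 11.05 ang -150.07 M 0.525 Tz 0.184
```

Call:
carry_out(
  steps=[
    [0, 0, -0.5, -0.05, 0.1, 0, 0],
    [0, 0, -1, -0.1, 0.19, 0, 0],
  ],
)

```text
time: 11.25
position: [0.4558, 0.0511, 0.0676]
tool_rot: [3.046, 0.76, 0.002]
ft_force: [1.6, -2.9, 8.6]
grip_width: 0.114
grip_force: 24.9
```

```bash
python3 -c "
from arc import *
mm()"
```

```text
t 11.25 ang -151.05 M 0.6 Tz 0.187
```

Call:
carry_out(
  steps=[
    [0, 0, -0.5, -0.05, 0.1, 0, 0],
    [0, 0, -1, -0.1, 0.19, 0, 0],
  ],
)

```text
time: 11.45
position: [0.4548, 0.0529, 0.0676]
tool_rot: [3.053, 0.733, 0.002]
ft_force: [1.4, -3.4, 8.1]
grip_width: 0.112
grip_force: 24.9
```

```bash
python3 -c "
from arc import *
mm();rows(np.radians(-153.2),.1243,-np.arange(1,9)*.5)"
```

```text
t 11.45 ang -152.03 M 0.69 Tz 0.233
-0.5 [-0.05  0.1 ]
-1.0 [-0.1   0.19]
-1.5 [-0.14  0.29]
-2.0 [-0.19  0.39]
-2.5 [-0.23  0.49]
-3.0 [-0.28  0.59]
-3.5 [-0.32  0.69]
-4.0 [-0.36  0.79]
```

Call:
carry_out(
  steps=[
    [0, 0, -0.5, -0.05, 0.1, 0, 0],
    [0, 0, -1, -0.1, 0.19, 0, 0],
  ],
)

```text
time: 11.65
position: [0.4539, 0.0547, 0.0676]
tool_rot: [3.059, 0.707, 0.002]
ft_force: [1.9, -3.2, 7.3]
grip_width: 0.114
grip_force: 24.9
```

```bash
python3 -c "
from arc import *
mm()"
```

```text
t 11.65 ang -152.93 M 0.68 Tz 0.222
```

Call:
carry_out(
  steps=[
    [0, 0, -0.5, -0.04, 0.1, 0, 0],
    [0, 0, -1, -0.09, 0.2, 0, 0],
  ],
)

```text
time: 11.85
position: [0.453, 0.0563, 0.0676]
tool_rot: [3.064, 0.68, 0.002]
ft_force: [2.1, -5.4, 7.4]
grip_width: 0.114
grip_force: 24.9
```

```bash
python3 -c "
from arc import *
mm()
d=snap('top','top4.png');cv2.imwrite('pics/top4c.png',cv2.resize(d['pixels'][170:290,255:415],None,fx=4,fy=4,interpolation=cv2.INTER_CUBIC)[...,::-1]);mm()"
```

```text
t 11.85 ang -153.75 M 1.012 Tz 0.29
t 11.9 ang -153.83 M 0.772 Tz 0.223
```

View pics/top4c.png

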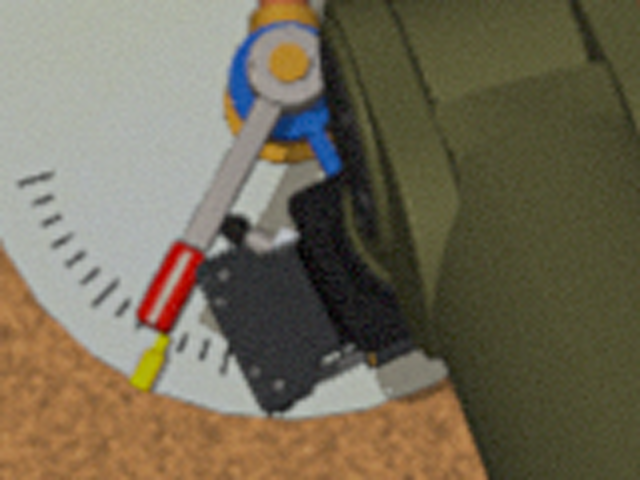

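The pad ball at crop (235,228) appears to be just touching the lever bar, the moment has started to rise, and the lever hasn't moved. I'll continue in half-degree steps.

Call:
carry_out(
  steps=[
    [0, 0, -0.5, -0.04, 0.1, 0, 0],
  ],
)

```text
time: 12.0
position: [0.4527, 0.057, 0.0676]
tool_rot: [3.067, 0.666, 0.002]
ft_force: [2.2, -4.6, 7.2]
grip_width: 0.115
grip_force: 25.0
```

```bash
python3 -c "
from arc import *
mm()"
```

```text
t 12.0 ang -154.11 M 0.888 Tz 0.248
```

Call:
carry_out(
  steps=[
    [0, 0, -0.5, -0.04, 0.1, 0, 0],
  ],
)

```text
time: 12.1
position: [0.4523, 0.0578, 0.0676]
tool_rot: [3.07, 0.653, 0.002]
ft_force: [2.4, -4.8, 8.5]
grip_width: 0.117
grip_force: 25.0
```

```bash
python3 -c "
from arc import *
mm()"
```

```text
t 12.1 ang -154.52 M 0.991 Tz 0.325
```

Moment 0.99 against a free baseline of about 0.58 gives about 4.7 N on the pad. I'll take the load off the tool without turning the stop, then check.

Call:
carry_out(
  steps=[
    [0, 0, 0.5, 0.05, -0.1, 0, 0],
    [0, 0, 1, 0.09, -0.2, 0, 0],
    [0, 0, 1, 0.09, -0.2, 0, 0],
    [0, 0, 1, 0.09, -0.2, 0, 0],
  ],
)

```text
time: 12.5
position: [0.4523, 0.0579, 0.0676]
tool_rot: [3.067, 0.68, 0.0]
ft_force: [-0.0, 0.6, 9.6]
grip_width: 0.113
grip_force: 24.9
```

```bash
python3 -c "
from arc import *
mm()"
```

```text
t 12.5 ang -154.54 M -0.109 Tz -0.039
```

Call:
carry_out(
  steps=[
    [0, 0, 0, 0, 0, 0, 0.35],
    [0, 0, 0, 0, 0, 0, 0.35],
    [0, 0, 0, 0, 0, 0, 0.35],
    [0, 0, 0, 0, 0, 0, 0.35],
    [0, 0, 0, 0, 0, 1, 0.35],
    [0, 0, 0, 0, 0, 3, 0.35],
    [0, 0, 0, 0, 0, 6, 0.35],
    [0, 0, 0, 0, 0, 10, 0.35],
    [0, 0, 0, 0, 0, 14, 0.35],
  ],
)

```text
time: 13.4
position: [0.4516, 0.058, 0.2085]
tool_rot: [-3.066, -0.683, 0.001]
ft_force: [0.3, 0.0, 0.0]
grip_width: 0.349
grip_force: 0.0
```

Call:
carry_out(
  steps=[
    [0, 0, 0, 5, -25, 0, 0.35],
    [0, 0, 0, 5, -25, 0, 0.35],
    [0, 0, 0, 5, -25, 0, 0.35],
    [0, 0, 0, 5, -25, 0, 0.35],
    [0, 0, 0, 5, -25, 0, 0.35],
    [0, 0, 0, 5, -25, 0, 0.35],
    [0, 0, 0, 5, -25, 0, 0.35],
  ],
)

```text
time: 14.1
position: [0.5018, -0.1938, 0.2066]
tool_rot: [-3.067, -0.676, 0.0]
ft_force: [0.6, 0.2, 0.4]
grip_width: 0.353
grip_force: 0.0
```

```bash
python3 - <<'E'
from arc import *
d=snap('top','top5.png');M=masks(d)
for k,z in(('red',.090),('yel',.016)):
    v,u=np.nonzero(big(comp(M[k],(235,95,415,285))));q=np.array([ray(d,a,b,z)[:2] for a,b in zip(u,v)]).mean(0)-c
    print(k,len(u),np.hypot(*q),np.arctan2(q[1],q[0]))
cv2.imwrite('pics/top5c.png',cv2.resize(d['pixels'][170:290,255:415],None,fx=4,fy=4,interpolation=cv2.INTER_CUBIC)[...,::-1])
E
```

```text
red 139 0.12675227100294323 2.6539007638645256
yel 61 0.16111087636408125 2.6570988273539395
```

View pics/top5c.png

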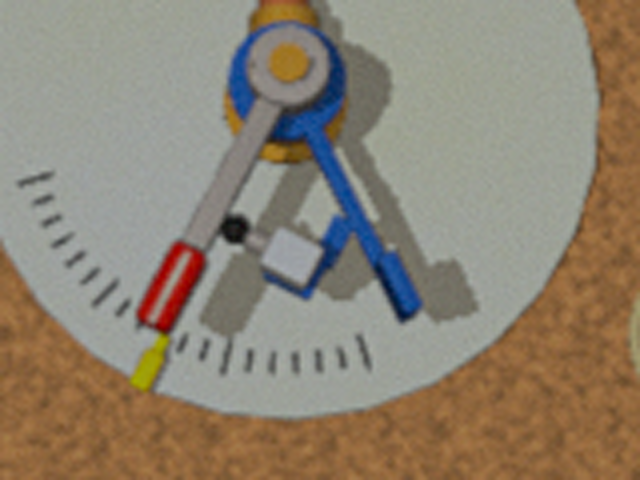

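The pad touches the lever bar at crop (232,228), and the lever is still in line with the marker. Everything is let go. One numeric check of the spring compression, comparing the first picture with this one.

```bash
python3 - <<'E'
from arc import *
def cen(d,m,z,u0,v0):
    v,u=np.nonzero(m);q=ray(d,u.mean()+u0,v.mean()+v0,z)[:2]-c;return np.degrees(np.arctan2(q[1],q[0])),np.hypot(*q),len(u)
for f,(pu,pv) in(('top0',(358,215)),('top3',(319,228)),('top4',(313,227)),('top5',(313,227))):
    d=dict(np.load(f'pics/{f}.npz'));g=cv2.cvtColor(d['pixels'],cv2.COLOR_RGB2GRAY).astype(float)[pv-4:pv+5,pu-4:pu+5]
    w=np.clip(110-g,0,None);v,u=np.mgrid[pv-4:pv+5,pu-4:pu+5];q=ray(d,(u*w).sum()/w.sum(),(v*w).sum()/w.sum(),.077)[:2]-c
    print(f,'pad',np.degrees(np.arctan2(q[1],q[0])),np.hypot(*q),end=' ')
    if f in('top0','top5'):
        b=masks(d)['blue'];v,u=np.nonzero(b);Q=np.array([ray(d,x,y,.094)[:2]-c for x,y in zip(u,v)]).reshape(-1,2)
        R=np.hypot(*Q.T);k=(R>.112)&(R<.142);Q=Q[k].mean(0);print('fin',np.degrees(np.arctan2(Q[1],Q[0])),np.hypot(*Q),k.sum(),end='')
    print()
E
```

```text
top0 pad -132.72256698023486 0.08569501107777965 fin -87.86679880083082 0.12485855712099725 58
top3 pad 168.77124778990984 0.08581216269672215 
top4 pad 160.8732779173796 0.08638743240297912 
top5 pad 160.56443418387474 0.08605150386592929 fin -156.7149972448236 0.12485938474713523 80
```

```bash
python3 -c "
from bench import ctrl
print(ctrl.close_job())"
```

```text
the job is handed in; nothing more can be done
None
```

I handed the job in: the lever is within about 0.2° of the marker, and the stop's pad presses on it with an estimated 4–5 N (from the wrist moment, not read directly; camera estimates ran from about 2.4 to 4.8 N). Both are let go, the marker hasn't moved, and I kept clear of the things around it; no verdict came back.

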